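# Hold a circuit board under the test press

## Task

Slide the blue sled by its black knob, without lifting it out of its channel, until the circuit board it carries is under the test press and the sled rests against the end stop. Then press the red cap of the press 14 mm down (middle of the green band level with the top of the collar, never anywhere near the bottom of its travel) so that the probe head bears on the board, and hold it there for at least two seconds; the job finishes while you are still holding the cap down. Leave the board in its nest and the other things on the bench where they are.

Things in the scene. Friction and masses are not known exactly. Their poses are not given: they have to be found in the camera images.
- channel_end (a point): Fixed press stand: point on the floor of its straight channel (69 mm wide, between dark rails), 10 mm above the bench, straight below the plunger. z is up, y runs along the channel to its open end (the knob's end), x points to the grey column behind. The sled, 6 to 10 cm out at first, slides towards -y and is home, against the black end stop, when sled_nest is above this point.
- stand: The same stand; origin 10 mm below channel_end, on the bench; same axes. Base 90 x 295 mm, 10 mm thick; rail tops 21 mm up. Grey column x 45 to 63 mm, y -22 to 22 mm, 92 mm tall; its arm reaches over the channel, x -25 to 63 mm, y -22 to 22 mm, z 70 to 92 mm, with a steel collar on it (26 mm across, top at z 96 mm) that guides the plunger's stem.
- sled_knob (a point): Centre (half-way up) of the sled's black upright knob: a cylinder 18 mm in diameter and 45 mm tall, foot flange 26 mm across and 3 mm high. This point is 22.5 mm above the sled's deck, 44.5 mm above the bench; the knob's top is 67 mm above the bench. It lies 110 mm from sled_nest along the channel's +y axis.
- sled_nest (a point): Middle of the board's nest, on the deck's top face, of the loose blue sled (66 mm wide, 170 mm long, 12 mm thick, about 0.3 kg, 1.5 mm play on each side in the channel); axes as channel_end's. A rim 3 mm high keeps the board in place.
- board_center (a point): Centre of the loose green circuit board, 50 x 70 mm, 2 mm thick plate with parts up to 9 mm high on it, lying in the sled's nest, long side along the channel.
- cap_top (a point): Centre of the flat top of the press's red cap (40 mm in diameter, 12 mm thick), 150 mm above the bench when up; it moves straight down with the plunger. It is straight above channel_end.
- plunger (a joint): Travel of the spring-loaded plunger in m: 0 up (it returns there by itself), grows downwards, bottom at 0.026. Pushing takes about 2 N at first and 0.25 N more per mm; from about 8 mm, where the probe head meets a board in place, 0.75 N per mm: about 9 N at 14 mm. With the plunger up, a green band 7 mm wide on its stem begins 10.5 mm above the collar's top.
- probe_head: Black head with four brass pins and a rubber foot at the plunger's lower end, sprung; its foot is about 33 mm above the bench when the plunger is up; origin on its top face, 13 mm above the foot.
- desolder_pump: Bystander: blue desoldering pump lying down, 188 mm long, 17 mm thick; origin under its centre.
- loupe: Bystander: black loupe, 34 mm across, 25 mm high; origin under its centre.
- heat_sink: Bystander: grey finned heat sink, 32 x 32 x 20 mm; origin under its centre.
- tape_roll: Bystander: roll of cream tape lying flat, 52 mm across, 24 mm high; origin under its centre.
- cutters_blue: Bystander: pliers with blue handles lying down, 113 x 34 x 10 mm; origin under its centre.
There are look-alikes about, which are no part of the job. What is shaped like the part that bears board_center but purple is not meant.

How it is judged:
On the way, in this order (a step that is already met when the one before it is completed fails the run):
1. the sled is home against the end stop with the board in its nest, the plunger still up (y of sled_nest in the frame of channel_end between -0.004 and 0.004 m and x of sled_nest in the frame of channel_end between -0.005 and 0.005 m and z of sled_nest in the frame of channel_end below 0.016 m and horizontal distance between board_center and sled_nest below 0.005 m and z of board_center in the frame of sled_nest below 0.005 m and angle between board_center's own z axis and vertical below 0.08 rad and value of joint plunger below 0.004 m), for 0.2 s.
2. the robot holds the cap between 10.5 and 17.5 mm down for two seconds, the probe head bearing on the board (y of sled_nest in the frame of channel_end between -0.004 and 0.004 m and x of sled_nest in the frame of channel_end between -0.005 and 0.005 m and z of sled_nest in the frame of channel_end below 0.016 m and horizontal distance between board_center and sled_nest below 0.005 m and z of board_center in the frame of sled_nest below 0.005 m and angle between board_center's own z axis and vertical below 0.08 rad and value of joint plunger between 0.0105 and 0.0175 m and contact force between probe_head and anything else above 0.8 N and contact force between any of the fingers, the arm and plunger above 2 N), for 2 s.
At the end, for the whole second after the job is handed in: The sled is home within 4 mm, the board lies in its nest within 5 mm, and the robot holds the red cap still, 14 mm down within 3.5 mm, pushing it with more than 2 N, with the probe head bearing on the board with more than 0.8 N (all of step 2 and velocity of joint plunger between -0.01 and 0.01 m/s); the arm keeps its last pose, push and grip.
It fails at once if the plunger is pressed nearly to the bottom of its travel (over 22 mm) (value of joint plunger above 0.022 m).
It fails at once if the sled is lifted out of its channel (z of sled_nest in the frame of channel_end above 0.026 m).
It fails at once if a bystander is moved by more than 3 cm (distance of any of desolder_pump, loupe, heat_sink, tape_roll, cutters_blue from where it was at the start of the episode above 0.03 m).
It also fails if it takes over 48 s, if anything falls off the work surface, if the arm or the gripper's body presses on something with over 40 N, if the wrist force passes 120 N, or if a joint passes its speed limit or range.

## Robot

A 6-joint arm with a two-finger parallel gripper is mounted at the origin on a cart in front of the work surface, level with it; the furniture and walls round the work are solid. World frame = base frame: x ahead of the robot, y to its left, z up, the work surface at z = 0. Lengths are in m, angles in rad, forces in N, time in s.
With the tool pointing down it reaches from about 0.275 to 0.825 m from the base axis. Payload 4.9 kg.
Tool frame: the origin (TCP) lies on the centre line of the jaws, within the pads' length; the fingertips stand 17 mm ahead of it and the grasp point (between the pads) lies 2 mm behind it; z points along the fingers, y is the direction in which the jaws open and shut (so a half turn about z gives the same grasp; the last joint's range is limited). The gripper opens to 85 mm and grips with 20 to 120 N. Pads are 22 mm wide; open, the fingers measure 114 mm over their backs; the gripper's body (76 mm by 85 mm) begins 54 mm behind the grasp point. The pads swing forward as they close: fully open they stand 13 mm farther back than shut.
Start: joints at [1.159, 0.326, -0.193, 1.052, 0, 1.437], TCP at [0.151, 0.529, 0.248] pointing down, gripper open.
Joint ranges: [-2.65, 2.65], [-0.97, 1.79], [-1.3, 1.35], [-1.93, 2.1], [-1.47, 1.37], [-3.14, 3.14]. Speed limits (rad/s): [2.57, 2.57, 3.14, 3.14, 3.14, 3.14].

## Interface

Orientations are given as a 3x3 rotation matrix whose columns are the frame's x, y, z axes.
In Python, from workcell import ctrl, eyes, spotter gives the robot as it stands.
- The arm moves only by the tool move_arm, never from a script. Its argument "increments" is a list of rows, each an object of numbers: "tx", "ty", "tz": the shift along the tool's x, y, z each as a share of 0.6 m, from -1 to 1; "yaw": the turn about the tool's z as a share of 180 degrees, from -1 to 1; "jaw": the closure, from 0 (fully open) to 1 (shut). In form: [{"tx": .., "ty": .., "tz": .., "yaw": .., "jaw": ..}, ...]. A call has 1 to 12 rows; each row is the pose to reach, as a shift and turn from the pose commanded when the call began, along the tool's axes at that moment, turning the shorter way round; what a row does not reach only later rows make up. A row lasts 1/12 s, in which the tool goes at most 41.7 mm and 7.16 degrees, less where a joint would pass 70% of its speed; a pose out of reach is approached as far as the arm can. A call with a number of a shift or a turn outside -1 to 1 is refused whole. A call with a gripper value outside its range is refused whole. The fingers move at their own pace and stop on an object; "newtons" is the grip in N (left out, the last holds). Time passes only in rows, so rows that repeat a pose let the fingers close. It gives the time, the measured TCP pose, the force and the opening at its end, in the units of the state.
- ctrl.get_obs(): the state, without advancing time (a new reading comes with each control period).
- eyes.grab_frame(name): name is "side" or "top"; returns (picture, depth): 420x560x3 uint8, red, green, blue; 420x560 float32, m along the optical axis (not along the pixel's ray), 0 where there is no reading.
- eyes.camera_info(name): a dict with "K" (3x3 intrinsics, pixels), "R" (3x3) and "t" (3): a world point X has camera coordinates R X + t. Camera axes: x right, y down, z forward; pixel columns grow to the right and rows downward; lengths in m; the calibration is good to about 2 mm. A picture is of the moment at which its call begins. camera_info takes no time and is no camera call.
- ctrl.finish_job(): hands the job in, once; it reports no verdict.
Trained networks look in the newest picture that a camera, given by its name, has taken for a name from the list of things; names that differ only in an ending like _2 or _b are one class to them, and where a whole thing is asked for, a point or a joint stands for the part that bears it (a point fixed in the world has none). Each returns a list of dicts, best first, with "p" (0 to 1); they miss things now and then, are a little off and sometimes report something else, mostly with a low value. They report only what shows in the picture. A call takes as long as a camera call. They do not tell look-alikes from the thing itself.
- spotter.masks_of(camera, label): "mask" (420x560 bool, what is visible of it) and "bbox" ([centre column, centre row, width, height] in pixels, round what is visible of it).
The state is a dict: "time": time; "joint_positions": joint angles; "joint_velocities": joint speeds; "joint_torque": joint torques, N m; "position": TCP position; "tcp_rot": TCP orientation; "wrist_force": force on the tool from outside, world axes, zero at the start; "wrist_torque": the same for the moment, N m; "opening": opening from 0.0 (shut) to 1.0 (fully open).
Only numpy, scipy, OpenCV 4.12 (cv2) and the standard library are available. Lean on these libraries where they do the work, as an engineer would, in place of code of your own. Each camera call takes 0.05 s, during which the arm holds its last target. There are 200 camera calls.

## Working session

There is one attempt and no reset: what is moved stays moved. The work goes in short steps, Python scripts to look and compute and a tool call to move; the robot and the scene stay as the last step left them, time stands still between calls to the robot, and variables do not carry over. Pictures are saved under pics/ and viewed, about 8 in all and at most 12, crops included, and the job is handed in when it is done.

Besides the shell and the picture viewer there is one more tool, called after "Call:" by a JSON object that holds its "method" and its "body", one argument or row to a line. move_arm: Moves the arm, as the interface text tells. Shift numbers are shares of 0.6 m and turn numbers shares of 180 degrees, none past 1 either way. Its arguments: {"type":"object","properties":{"increments":{"type":"array","items":{"type":"object","properties":{"tx":{"type":"number","minimum":-1,"maximum":1},"ty":{"type":"number","minimum":-1,"maximum":1},"tz":{"type":"number","minimum":-1,"maximum":1},"yaw":{"type":"number","minimum":-1,"maximum":1},"jaw":{"type":"number"}}}},"newtons":{"type":"number"}},"required":["increments"]}

```bash
mkdir -p pics; cat > h.py <<'E'
import numpy as np, cv2
from workcell import ctrl, eyes, spotter
def world(cam,depth,mask):
    c=eyes.camera_info(cam);K,R,t=map(np.array,(c["K"],c["R"],c["t"]))
    v,u=np.nonzero(mask&(depth>0)); z=depth[v,u]
    P=np.stack([(u-K[0,2])/K[0,0]*z,(v-K[1,2])/K[1,1]*z,z])
    return ((P-t.reshape(3,1)).T@R)
def pix(cam,X):
    c=eyes.camera_info(cam);K,R,t=map(np.array,(c["K"],c["R"],c["t"]))
    p=K@(R@np.array(X)+t.ravel());return p[:2]/p[2]
E
python3 - <<'E'
from h import *
for c in("top","side"):
    im,d=eyes.grab_frame(c);cv2.imwrite(f"pics/{c}0.png",im[:,:,::-1])
    np.save(c+"d.npy",d);np.save(c+"i.npy",im)
    for l in("stand","sled_knob","board_center","cap_top"):
        for r in spotter.masks_of(c,l)[:3]:
            w=world(c,d,r["mask"]);
            if len(w): print(c,l,round(r["p"],2),np.round(r["bbox"]),np.round(np.median(w,0),3),np.round(np.percentile(w,[2,98],axis=0),3).tolist())
o=ctrl.get_obs();print(o["time"],o["position"],np.round(o["tcp_rot"],3),o["wrist_force"])
E
```

```text
top stand 0.95 [271. 204. 108.  55.] [0.501 0.031 0.02 ] [[0.435, -0.043, 0.004], [0.567, 0.241, 0.152]]
top sled_knob 0.8 [260. 210.  61.  34.] [0.481 0.153 0.023] [[0.45, 0.043, 0.017], [0.529, 0.206, 0.067]]
top sled_knob 0.56 [397. 167.  40.  13.] [ 0.615 -0.254  0.008] [[0.601, -0.31, -0.003], [0.634, -0.209, 0.014]]
top board_center 0.93 [363. 219.  27.  23.] [ 0.473 -0.162  0.003] [[0.445, -0.197, -0.003], [0.504, -0.128, 0.011]]
top board_center 0.77 [133. 277.  25.  29.] [0.308 0.489 0.004] [[0.275, 0.459, -0.002], [0.343, 0.521, 0.012]]
top board_center 0.71 [185. 247.  12.  12.] [0.39  0.339 0.021] [[0.376, 0.327, 0.001], [0.402, 0.354, 0.029]]
top cap_top 0.57 [306. 197.  16.  18.] [0.511 0.009 0.15 ] [[0.493, -0.011, 0.09], [0.529, 0.027, 0.155]]
top cap_top 0.32 [186. 248.   8.   9.] [0.39  0.339 0.021] [[0.376, 0.327, 0.01], [0.401, 0.353, 0.029]]
side stand 0.87 [269. 230.  49.  81.] [0.504 0.033 0.022] [[0.43, -0.038, 0.004], [0.562, 0.246, 0.151]]
side sled_knob 0.64 [264. 249.  26.  24.] [0.474 0.193 0.024] [[0.446, 0.122, 0.015], [0.509, 0.213, 0.068]]
side board_center 0.93 [276. 337.  38.  21.] [0.307 0.49  0.003] [[0.271, 0.46, 0.001], [0.341, 0.524, 0.011]]
side board_center 0.56 [270. 235.  17.  11.] [0.495 0.082 0.026] [[0.467, 0.045, 0.023], [0.521, 0.116, 0.034]]
side board_center 0.52 [305. 215.  17.   8.] [ 0.469 -0.156  0.004] [[0.443, -0.201, -0.0], [0.493, -0.122, 0.011]]
0.5 [0.15080772 0.52889177 0.24823926] [[-0.962  0.274 -0.   ]
 [ 0.274  0.962 -0.   ]
 [-0.    -0.    -1.   ]] [ 0.22364443  0.0833854  -0.10769303]
```

View pics/top0.png

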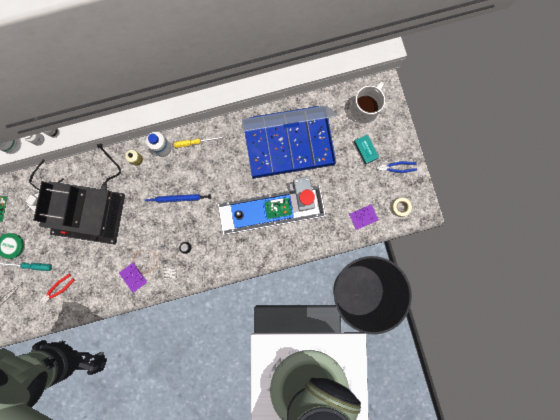

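View pics/side0.png

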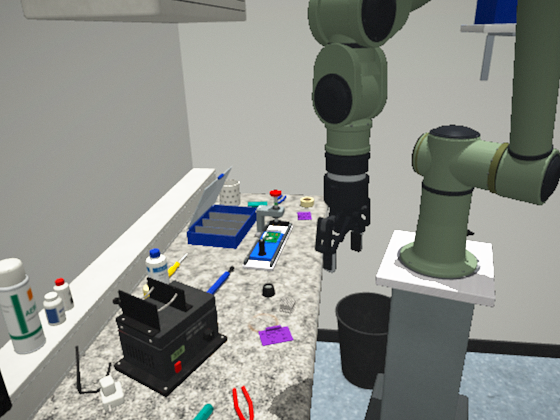

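The pictures show the stand at about (271,204) in the top view, with the cap at (307,198), the board at (278,208) and the knob at (239,215). The shelf and parts box are behind it.

```bash
python3 - <<'E'
from h import *
for c in("top","side"):
    d=np.load(c+"d.npy");im=np.load(c+"i.npy").astype(int)
    w=world(c,d,d>0); rgb=im[d>0]
    def box(n,x0,x1,y0,y1,z0,z1,f=None):
        m=(w[:,0]>x0)&(w[:,0]<x1)&(w[:,1]>y0)&(w[:,1]<y1)&(w[:,2]>z0)&(w[:,2]<z1)
        if f is not None:m&=f
        p=w[m]
        if len(p)<3: print(c,n,len(p));return
        print(c,n,len(p),"mean",np.round(p.mean(0),4),"mid",np.round((p.min(0)+p.max(0))/2,4),"ext",np.round(np.ptp(p,axis=0),3))
        return p
    box("cap",.45,.57,-.05,.06,.143,.16)
    box("knobtop",.43,.52,.12,.25,.058,.075)
    box("knob",.43,.52,.12,.25,.03,.075,rgb.max(1)<70)
    g=(rgb[:,1]>rgb[:,0]+25)&(rgb[:,1]>rgb[:,2]+15)
    box("board",.43,.57,.0,.15,.018,.05,g)
    b=(rgb[:,2]>rgb[:,0]+60)
    box("sledblue",.43,.57,.0,.26,.015,.04,b)
    s=(w[:,0]>.4)&(w[:,0]<.6)&(w[:,1]>-.06)&(w[:,1]<.27)&(w[:,2]>.006)&(w[:,2]<.06)
    r=cv2.minAreaRect(w[s][:,:2].astype(np.float32));print("rect",r)
E
cp pics/top0.png /tmp/a.png; python3 -c "
import cv2
a=cv2.imread('pics/top0.png')[165:255,200:350];cv2.imwrite('pics/c1.png',cv2.resize(a,None,fx=5,fy=5,interpolation=2))"
```

```text
top cap 191 mean [0.5104 0.0082 0.1506] mid [0.5105 0.008  0.1504] ext [0.037 0.038 0.015]
top knobtop 37 mean [0.4789 0.1887 0.0667] mid [0.4797 0.1884 0.0662] ext [0.017 0.016 0.016]
top knob 15 mean [0.4731 0.1866 0.0568] mid [0.4751 0.1873 0.0543] ext [0.01  0.014 0.034]
top board 325 mean [0.496  0.0808 0.0248] mid [0.4991 0.081  0.0261] ext [0.054 0.07  0.016]
top sledblue 948 mean [0.4867 0.1407 0.0232] mid [0.49   0.1248 0.0239] ext [0.09  0.174 0.018]
rect ((0.5003712773323059, 0.10505715757608414), (0.32931843400001526, 0.19944724440574646), 89.68606567382812)
side cap 70 mean [0.5067 0.0138 0.1497] mid [0.5072 0.0103 0.1489] ext [0.04  0.041 0.011]
side knobtop 30 mean [0.4761 0.1932 0.065 ] mid [0.4759 0.1925 0.0639] ext [0.016 0.017 0.011]
side knob 57 mean [0.4756 0.1957 0.0513] mid [0.4755 0.1929 0.0494] ext [0.015 0.017 0.039]
side board 109 mean [0.4927 0.0841 0.0258] mid [0.4941 0.0812 0.0259] ext [0.05  0.066 0.007]
side sledblue 447 mean [0.4807 0.1462 0.0235] mid [0.4905 0.1284 0.0268] ext [0.096 0.182 0.023]
rect ((0.5266287922859192, 0.10696856677532196), (0.1604412943124771, 0.29863157868385315), 9.780658721923828)
```

View pics/c1.png

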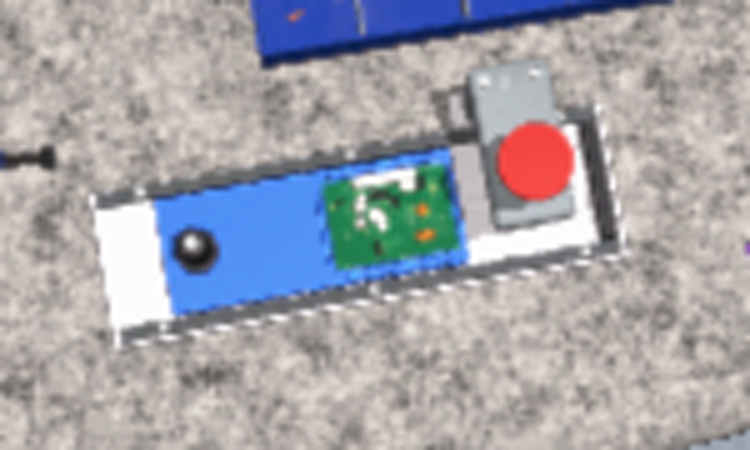

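Cap is at about (0.509, 0.010) and the knob at about (0.4775, 0.1905), so the channel points about 9.9° off world y and there is about 73 mm to travel. Next I'll go over the knob with the jaws along the channel.

Call:
{"method": "move_arm", "body": {
  "increments": [
    {"tx":-0.678,"ty":-0.393,"yaw":-0.143,"jaw":0},
    {"tx":-0.678,"ty":-0.393,"yaw":-0.143,"jaw":0},
    {"tx":-0.678,"ty":-0.393,"yaw":-0.143,"jaw":0},
    {"tx":-0.678,"ty":-0.393,"yaw":-0.143,"jaw":0},
    {"tx":-0.678,"ty":-0.393,"yaw":-0.143,"jaw":0},
    {"tx":-0.678,"ty":-0.393,"yaw":-0.143,"jaw":0},
    {"tx":-0.678,"ty":-0.393,"yaw":-0.143,"jaw":0},
    {"tx":-0.678,"ty":-0.393,"yaw":-0.143,"jaw":0},
    {"tx":-0.678,"ty":-0.393,"yaw":-0.143,"jaw":0},
    {"tx":-0.678,"ty":-0.393,"yaw":-0.143,"jaw":0},
    {"tx":-0.678,"ty":-0.393,"yaw":-0.143,"jaw":0},
    {"tx":-0.678,"ty":-0.393,"yaw":-0.143,"jaw":0}
  ],
  "newtons": 20
}}

```text
$.increments[0]: bad value
```

```bash
python3 - <<'E'
from h import *
o=ctrl.get_obs();print(o["time"],o["position"],np.round(o["tcp_rot"],3),o["joint_positions"])
E
```

```text
0.5 [0.15080772 0.52889177 0.24823926] [[-0.962  0.274 -0.   ]
 [ 0.274  0.962 -0.   ]
 [-0.    -0.    -1.   ]] [ 1.15881363e+00  3.26219022e-01 -1.92682042e-01  1.05199670e+00
 -2.42060640e-05  1.43665142e+00]
```

Call:
{"method": "move_arm", "body": {
  "increments": [
    {"tx":-0.678,"ty":-0.393,"tz":0.0,"yaw":-0.143,"jaw":0.0},
    {"tx":-0.678,"ty":-0.393,"tz":0.0,"yaw":-0.143,"jaw":0.0},
    {"tx":-0.678,"ty":-0.393,"tz":0.0,"yaw":-0.143,"jaw":0.0},
    {"tx":-0.678,"ty":-0.393,"tz":0.0,"yaw":-0.143,"jaw":0.0},
    {"tx":-0.678,"ty":-0.393,"tz":0.0,"yaw":-0.143,"jaw":0.0},
    {"tx":-0.678,"ty":-0.393,"tz":0.0,"yaw":-0.143,"jaw":0.0},
    {"tx":-0.678,"ty":-0.393,"tz":0.0,"yaw":-0.143,"jaw":0.0},
    {"tx":-0.678,"ty":-0.393,"tz":0.0,"yaw":-0.143,"jaw":0.0},
    {"tx":-0.678,"ty":-0.393,"tz":0.0,"yaw":-0.143,"jaw":0.0},
    {"tx":-0.678,"ty":-0.393,"tz":0.0,"yaw":-0.143,"jaw":0.0},
    {"tx":-0.678,"ty":-0.393,"tz":0.0,"yaw":-0.143,"jaw":0.0},
    {"tx":-0.678,"ty":-0.393,"tz":0.0,"yaw":-0.143,"jaw":0.0}
  ],
  "newtons": 20
}}

```text
time: 1.5
position: [0.48, 0.1877, 0.2485]
tcp_rot: [[-0.986, -0.168, 0.002], [-0.168, 0.986, -0.001], [-0.002, -0.001, -1.0]]
wrist_force: [1.3, 0.4, -1.3]
opening: 1.001
```

```bash
python3 - <<'E'
from h import *
o=ctrl.get_obs();print(o["time"],o["position"],np.round(o["tcp_rot"],3),o["joint_positions"])
E
```

```text
1.5 [0.48000869 0.18765419 0.24851702] [[-0.986 -0.168  0.002]
 [-0.168  0.986 -0.001]
 [-0.002 -0.001 -1.   ]] [ 2.29943409e-01  2.61038757e-01 -2.82737252e-01  1.02537807e+00
 -1.01095809e-03  6.15129825e-02]
```

Call:
{"method": "move_arm", "body": {
  "increments": [
    {"tx":0.0,"ty":0.0,"tz":0.06,"yaw":0.0,"jaw":0.0},
    {"tx":0.0,"ty":0.0,"tz":0.12,"yaw":0.0,"jaw":0.0},
    {"tx":0.0,"ty":0.0,"tz":0.18,"yaw":0.0,"jaw":0.0},
    {"tx":0.0,"ty":0.0,"tz":0.23,"yaw":0.0,"jaw":0.0},
    {"tx":0.0,"ty":0.0,"tz":0.27,"yaw":0.0,"jaw":0.0},
    {"tx":0.0,"ty":0.0,"tz":0.3,"yaw":0.0,"jaw":0.0},
    {"tx":0.0,"ty":0.0,"tz":0.32,"yaw":0.0,"jaw":0.0},
    {"tx":0.0,"ty":0.0,"tz":0.33,"yaw":0.0,"jaw":0.0},
    {"tx":0.0,"ty":0.0,"tz":0.33,"yaw":0.0,"jaw":0.0},
    {"tx":0.0,"ty":0.0,"tz":0.33,"yaw":0.0,"jaw":0.0}
  ]
}}

```text
time: 2.33
position: [0.4776, 0.1907, 0.0506]
tcp_rot: [[-0.985, -0.171, 0.0], [-0.171, 0.985, 0.0], [-0.0, 0.0, -1.0]]
wrist_force: [0.6, 0.1, -0.2]
opening: 1.002
```

```bash
python3 - <<'E'
from h import *
im,d=eyes.grab_frame("side");p=pix("side",[.48,.15,.05]);print(p)
u,v=p.astype(int);a=im[v-45:v+45,u-60:u+60,::-1]
cv2.imwrite("pics/c2.png",cv2.resize(a,None,fx=6,fy=6,interpolation=2))
o=ctrl.get_obs();print(o["position"],o["wrist_force"])
E
```

```text
[266.60759319 239.28364233]
[0.47803743 0.1908031  0.05106098] [-0.29956753 -0.23009146 -0.53638673]
```

View pics/c2.png

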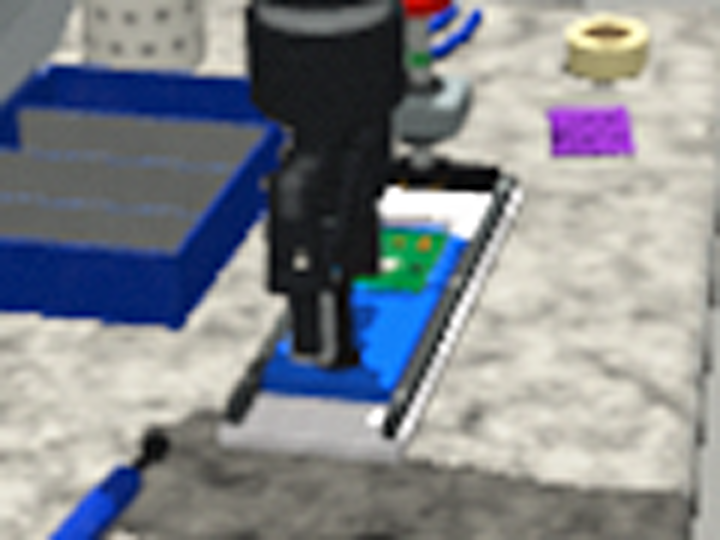

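The fingers straddle the knob along the channel, clear of the rails and the box. Closing now.

Call:
{"method": "move_arm", "body": {
  "increments": [
    {"tx":0.0,"ty":0.0,"tz":0.0,"yaw":0.0,"jaw":0.4},
    {"tx":0.0,"ty":0.0,"tz":0.0,"yaw":0.0,"jaw":0.7},
    {"tx":0.0,"ty":0.0,"tz":0.0,"yaw":0.0,"jaw":1.0},
    {"tx":0.0,"ty":0.0,"tz":0.0,"yaw":0.0,"jaw":1.0},
    {"tx":0.0,"ty":0.0,"tz":0.0,"yaw":0.0,"jaw":1.0},
    {"tx":0.0,"ty":0.0,"tz":0.0,"yaw":0.0,"jaw":1.0},
    {"tx":0.0,"ty":0.0,"tz":0.0,"yaw":0.0,"jaw":1.0},
    {"tx":0.0,"ty":0.0,"tz":0.0,"yaw":0.0,"jaw":1.0},
    {"tx":0.0,"ty":0.0,"tz":0.0,"yaw":0.0,"jaw":1.0},
    {"tx":0.0,"ty":0.0,"tz":0.0,"yaw":0.0,"jaw":1.0}
  ],
  "newtons": 20
}}

```text
time: 3.22
position: [0.4775, 0.1906, 0.0506]
tcp_rot: [[-0.985, -0.171, 0.0], [-0.171, 0.985, -0.0], [-0.0, -0.0, -1.0]]
wrist_force: [-0.9, -1.6, 5.6]
opening: 0.203
```

Call:
{"method": "move_arm", "body": {
  "increments": [
    {"tx":0.0,"ty":-0.005,"tz":0.0,"yaw":0.0,"jaw":1.0},
    {"tx":0.0,"ty":-0.015,"tz":0.0,"yaw":0.0,"jaw":1.0},
    {"tx":0.0,"ty":-0.027,"tz":0.0,"yaw":0.0,"jaw":1.0},
    {"tx":0.0,"ty":-0.04,"tz":0.0,"yaw":0.0,"jaw":1.0},
    {"tx":0.0,"ty":-0.053,"tz":0.0,"yaw":0.0,"jaw":1.0},
    {"tx":0.0,"ty":-0.066,"tz":0.0,"yaw":0.0,"jaw":1.0},
    {"tx":0.0,"ty":-0.079,"tz":0.0,"yaw":0.0,"jaw":1.0},
    {"tx":0.0,"ty":-0.09,"tz":0.0,"yaw":0.0,"jaw":1.0},
    {"tx":0.0,"ty":-0.099,"tz":0.0,"yaw":0.0,"jaw":1.0},
    {"tx":0.0,"ty":-0.105,"tz":0.0,"yaw":0.0,"jaw":1.0},
    {"tx":0.0,"ty":-0.108,"tz":0.0,"yaw":0.0,"jaw":1.0},
    {"tx":0.0,"ty":-0.108,"tz":0.0,"yaw":0.0,"jaw":1.0}
  ]
}}

```text
time: 4.22
position: [0.4889, 0.1262, 0.0506]
tcp_rot: [[-0.985, -0.17, 0.001], [-0.17, 0.985, 0.001], [-0.001, 0.001, -1.0]]
wrist_force: [0.0, 3.0, 5.5]
opening: 0.202
```

Call:
{"method": "move_arm", "body": {
  "increments": [
    {"tx":0.0,"ty":-0.003,"tz":0.0,"yaw":0.0,"jaw":1.0},
    {"tx":0.0,"ty":-0.006,"tz":0.0,"yaw":0.0,"jaw":1.0},
    {"tx":0.0,"ty":-0.008,"tz":0.0,"yaw":0.0,"jaw":1.0},
    {"tx":0.0,"ty":-0.01,"tz":0.0,"yaw":0.0,"jaw":1.0},
    {"tx":0.0,"ty":-0.01,"tz":0.0,"yaw":0.0,"jaw":1.0}
  ]
}}

```text
time: 4.63
position: [0.4898, 0.1208, 0.0506]
tcp_rot: [[-0.985, -0.17, 0.001], [-0.17, 0.985, 0.001], [-0.001, 0.001, -1.0]]
wrist_force: [-0.3, 4.6, 6.4]
opening: 0.204
```

Still no stop; continuing in small steps.

Call:
{"method": "move_arm", "body": {
  "increments": [
    {"tx":0.0,"ty":-0.002,"tz":0.0,"yaw":0.0,"jaw":1.0},
    {"tx":0.0,"ty":-0.004,"tz":0.0,"yaw":0.0,"jaw":1.0},
    {"tx":0.0,"ty":-0.005,"tz":0.0,"yaw":0.0,"jaw":1.0},
    {"tx":0.0,"ty":-0.005,"tz":0.0,"yaw":0.0,"jaw":1.0},
    {"tx":0.0,"ty":-0.005,"tz":0.0,"yaw":0.0,"jaw":1.0}
  ]
}}

```text
time: 5.05
position: [0.4903, 0.1179, 0.0506]
tcp_rot: [[-0.985, -0.17, 0.001], [-0.17, 0.985, 0.001], [-0.001, 0.001, -1.0]]
wrist_force: [-1.2, 4.0, 6.3]
opening: 0.206
```

```bash
python3 - <<'E'
from h import *
o=ctrl.get_obs();print(o["position"],o["wrist_force"])
E
```

```text
[0.49030159 0.11789894 0.05056894] [-1.17195742  4.03413603  6.27711597]
```

Call:
{"method": "move_arm", "body": {
  "increments": [
    {"tx":0.0,"ty":-0.002,"tz":0.0,"yaw":0.0,"jaw":1.0},
    {"tx":0.0,"ty":-0.004,"tz":0.0,"yaw":0.0,"jaw":1.0},
    {"tx":0.0,"ty":-0.004,"tz":0.0,"yaw":0.0,"jaw":1.0},
    {"tx":0.0,"ty":-0.004,"tz":0.0,"yaw":0.0,"jaw":1.0}
  ]
}}

```text
time: 5.38
position: [0.4905, 0.1165, 0.0506]
tcp_rot: [[-0.985, -0.171, 0.0], [-0.171, 0.985, 0.004], [-0.001, 0.004, -1.0]]
wrist_force: [-1.4, 6.9, 6.3]
opening: 0.204
```

Call:
{"method": "move_arm", "body": {
  "increments": [
    {"tx":0.0,"ty":-0.002,"tz":0.0,"yaw":0.0,"jaw":1.0},
    {"tx":0.0,"ty":-0.004,"tz":0.0,"yaw":0.0,"jaw":1.0},
    {"tx":0.0,"ty":-0.004,"tz":0.0,"yaw":0.0,"jaw":1.0},
    {"tx":0.0,"ty":-0.004,"tz":0.0,"yaw":0.0,"jaw":1.0}
  ]
}}

```text
time: 5.72
position: [0.4905, 0.1164, 0.0506]
tcp_rot: [[-0.985, -0.173, -0.0], [-0.173, 0.985, 0.009], [-0.001, 0.009, -1.0]]
wrist_force: [-2.5, 14.9, 6.3]
opening: 0.205
```

```bash
python3 - <<'E'
from h import *
o=ctrl.get_obs();print(o["position"],o["wrist_force"])
im,d=eyes.grab_frame("top");p=pix("top",[.5,.06,.05])
u,v=p.astype(int);a=im[v-40:v+40,u-60:u+60,::-1];print(u,v)
cv2.imwrite("pics/c3.png",cv2.resize(a,None,fx=6,fy=6,interpolation=2))
E
```

```text
[0.49052376 0.11640529 0.05056324] [-2.48929308 14.86836589  6.28702153]
285 205
```

View pics/c3.png

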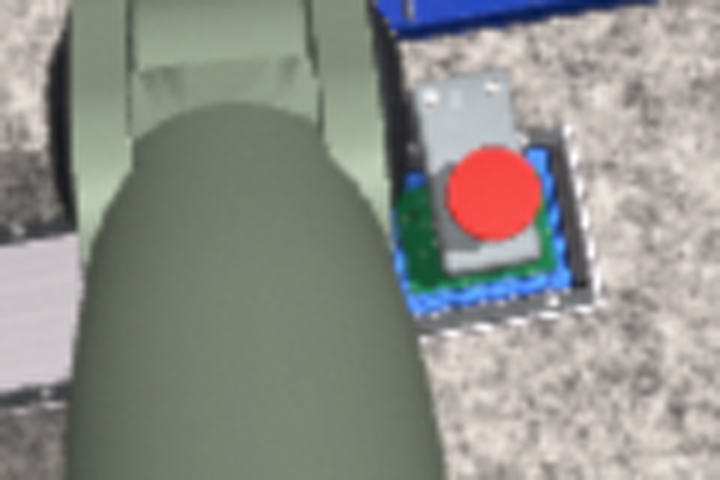

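Stopped against the end stop: the push force rose to 15 N without motion. That knob position puts the press axis at (0.509, 0.008), which agrees with the measured cap. Next I'll relax the push, open, and go straight up.

Call:
{"method": "move_arm", "body": {
  "increments": [
    {"tx":0.0,"ty":0.002,"tz":0.0,"yaw":0.0,"jaw":1.0},
    {"tx":0.0,"ty":0.003,"tz":0.0,"yaw":0.0,"jaw":1.0},
    {"tx":0.0,"ty":0.003,"tz":0.0,"yaw":0.0,"jaw":1.0},
    {"tx":0.0,"ty":0.003,"tz":0.0,"yaw":0.0,"jaw":0.6},
    {"tx":0.0,"ty":0.003,"tz":0.0,"yaw":0.0,"jaw":0.4},
    {"tx":0.0,"ty":0.003,"tz":0.0,"yaw":0.0,"jaw":0.4},
    {"tx":0.0,"ty":0.003,"tz":0.0,"yaw":0.0,"jaw":0.4},
    {"tx":0.0,"ty":0.003,"tz":0.0,"yaw":0.0,"jaw":0.4}
  ]
}}

```text
time: 6.43
position: [0.4903, 0.1144, 0.05]
tcp_rot: [[-0.985, -0.17, -0.001], [-0.17, 0.985, -0.001], [0.001, -0.0, -1.0]]
wrist_force: [-0.2, -0.1, 0.6]
opening: 0.601
```

Call:
{"method": "move_arm", "body": {
  "increments": [
    {"tx":0.0,"ty":0.0,"tz":-0.04,"yaw":0.0,"jaw":0.4},
    {"tx":0.0,"ty":0.0,"tz":-0.09,"yaw":0.0,"jaw":0.4},
    {"tx":0.0,"ty":0.0,"tz":-0.15,"yaw":0.0,"jaw":0.4},
    {"tx":0.0,"ty":0.0,"tz":-0.2,"yaw":0.0,"jaw":0.6},
    {"tx":0.0,"ty":0.0,"tz":-0.25,"yaw":0.0,"jaw":1.0},
    {"tx":0.0,"ty":0.0,"tz":-0.28,"yaw":0.0,"jaw":1.0},
    {"tx":0.0,"ty":0.0,"tz":-0.28,"yaw":0.0,"jaw":1.0},
    {"tx":0.0,"ty":0.0,"tz":-0.28,"yaw":0.0,"jaw":1.0},
    {"tx":0.0,"ty":0.0,"tz":-0.28,"yaw":0.0,"jaw":1.0}
  ]
}}

```text
time: 7.18
position: [0.4898, 0.1147, 0.2174]
tcp_rot: [[-0.985, -0.17, -0.001], [-0.17, 0.985, -0.0], [0.001, -0.0, -1.0]]
wrist_force: [0.2, 0.6, -0.4]
opening: -0.004
```

```bash
python3 - <<'E'
from h import *
o=ctrl.get_obs();print(o["position"],o["wrist_force"])
for c in("top","side"):
    im,d=eyes.grab_frame(c);w=world(c,d,d>0);rgb=im[d>0].astype(int)
    def box(n,x0,x1,y0,y1,z0,z1,f=True):
        p=w[(w[:,0]>x0)&(w[:,0]<x1)&(w[:,1]>y0)&(w[:,1]<y1)&(w[:,2]>z0)&(w[:,2]<z1)&f]
        if len(p)>2: print(c,n,len(p),np.round(p.mean(0),4),np.round((p.min(0)+p.max(0))/2,4),np.round(np.ptp(p,axis=0),3))
    box("cap",.45,.57,-.05,.06,.143,.16)
    box("knob",.43,.54,.08,.2,.058,.075)
p=pix("side",[.5,.06,.08]);u,v=p.astype(int);a=im[v-40:v+40,u-50:u+50,::-1];print(u,v)
cv2.imwrite("pics/c4.png",cv2.resize(a,None,fx=7,fy=7,interpolation=2))
E
```

```text
[0.48984361 0.11472296 0.21737362] [ 0.1991751   0.57846944 -0.40323609]
top cap 191 [0.5103 0.0081 0.1508] [0.5104 0.0084 0.151 ] [0.036 0.038 0.013]
side cap 68 [0.5062 0.0136 0.1499] [0.5085 0.0091 0.1483] [0.037 0.043 0.011]
side knob 27 [0.4887 0.1195 0.065 ] [0.4905 0.1167 0.0649] [0.016 0.023 0.013]
272 217
```

View pics/c4.png

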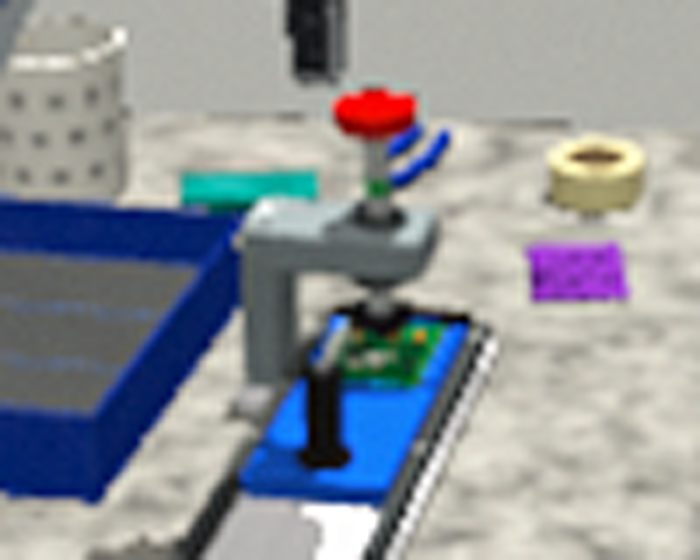

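The sled is home and the board sits under the probe head. The cap is up, and the shut fingers are above and left of it at (315,75). Moving over the cap.

Call:
{"method": "move_arm", "body": {
  "increments": [
    {"tx":0.0,"ty":-0.04,"tz":0.0,"yaw":0.0,"jaw":1.0},
    {"tx":-0.001,"ty":-0.1,"tz":0.0,"yaw":0.0,"jaw":1.0},
    {"tx":-0.002,"ty":-0.15,"tz":0.0,"yaw":0.0,"jaw":1.0},
    {"tx":-0.002,"ty":-0.181,"tz":0.0,"yaw":0.0,"jaw":1.0},
    {"tx":-0.002,"ty":-0.181,"tz":0.0,"yaw":0.0,"jaw":1.0},
    {"tx":-0.002,"ty":-0.181,"tz":0.03,"yaw":0.0,"jaw":1.0},
    {"tx":-0.002,"ty":-0.181,"tz":0.055,"yaw":0.0,"jaw":1.0},
    {"tx":-0.002,"ty":-0.181,"tz":0.068,"yaw":0.0,"jaw":1.0},
    {"tx":-0.002,"ty":-0.181,"tz":0.068,"yaw":0.0,"jaw":1.0},
    {"tx":-0.002,"ty":-0.181,"tz":0.068,"yaw":0.0,"jaw":1.0},
    {"tx":-0.002,"ty":-0.181,"tz":0.068,"yaw":0.0,"jaw":1.0}
  ]
}}

```text
time: 8.2
position: [0.5104, 0.0085, 0.1779]
tcp_rot: [[-0.985, -0.171, 0.0], [-0.171, 0.985, 0.0], [-0.0, -0.0, -1.0]]
wrist_force: [-1.0, -0.3, -0.6]
opening: 0.003
```

Call:
{"method": "move_arm", "body": {
  "increments": [
    {"tx":0.0,"ty":0.0,"tz":0.005,"yaw":0.0,"jaw":1.0},
    {"tx":0.0,"ty":0.0,"tz":0.011,"yaw":0.0,"jaw":1.0},
    {"tx":0.0,"ty":0.0,"tz":0.017,"yaw":0.0,"jaw":1.0},
    {"tx":0.0,"ty":0.0,"tz":0.022,"yaw":0.0,"jaw":1.0},
    {"tx":0.0,"ty":0.0,"tz":0.026,"yaw":0.0,"jaw":1.0},
    {"tx":0.0,"ty":0.0,"tz":0.028,"yaw":0.0,"jaw":1.0},
    {"tx":0.0,"ty":0.0,"tz":0.028,"yaw":0.0,"jaw":1.0},
    {"tx":0.0,"ty":0.0,"tz":0.028,"yaw":0.0,"jaw":1.0}
  ]
}}

```text
time: 8.87
position: [0.5105, 0.0082, 0.1609]
tcp_rot: [[-0.985, -0.171, 0.001], [-0.171, 0.985, 0.0], [-0.001, 0.0, -1.0]]
wrist_force: [0.2, 0.1, 3.8]
opening: 0.0
```

```bash
python3 - <<'E'
from h import *
o=ctrl.get_obs();print(o["time"],o["position"],o["wrist_force"])
E
```

```text
8.8667 [0.51048279 0.00818636 0.16093516] [0.15942881 0.13535458 3.80456504]
```

Call:
{"method": "move_arm", "body": {
  "increments": [
    {"tx":0.0,"ty":0.0,"tz":0.002,"yaw":0.0,"jaw":1.0},
    {"tx":0.0,"ty":0.0,"tz":0.004,"yaw":0.0,"jaw":1.0},
    {"tx":0.0,"ty":0.0,"tz":0.006,"yaw":0.0,"jaw":1.0},
    {"tx":0.0,"ty":0.0,"tz":0.008,"yaw":0.0,"jaw":1.0},
    {"tx":0.0,"ty":0.0,"tz":0.01,"yaw":0.0,"jaw":1.0},
    {"tx":0.0,"ty":0.0,"tz":0.012,"yaw":0.0,"jaw":1.0},
    {"tx":0.0,"ty":0.0,"tz":0.013,"yaw":0.0,"jaw":1.0},
    {"tx":0.0,"ty":0.0,"tz":0.013,"yaw":0.0,"jaw":1.0},
    {"tx":0.0,"ty":0.0,"tz":0.013,"yaw":0.0,"jaw":1.0},
    {"tx":0.0,"ty":0.0,"tz":0.013,"yaw":0.0,"jaw":1.0}
  ]
}}

```text
time: 9.7
position: [0.5105, 0.0082, 0.1535]
tcp_rot: [[-0.985, -0.171, 0.001], [-0.171, 0.985, 0.0], [-0.001, -0.0, -1.0]]
wrist_force: [-0.8, 0.9, 8.1]
opening: -0.004
```

```bash
python3 - <<'E'
from h import *
im,d=eyes.grab_frame("side");p=pix("side",[.51,.01,.11]);u,v=p.astype(int);print(u,v)
a=im[v-25:v+35,u-35:u+35,::-1]
cv2.imwrite("pics/c5.png",cv2.resize(a,None,fx=9,fy=9,interpolation=2))
w=world("side",d,d>0);rgb=im[d>0].astype(int)
m=(abs(w[:,0]-.51)<.04)&(abs(w[:,1])<.05)&(rgb[:,0]>150)&(rgb[:,1]<80)
print(np.round(np.percentile(w[m],[2,50,98],axis=0),4))
o=ctrl.get_obs();print(o["time"],o["position"],o["wrist_force"])
E
```

```text
275 203
[[0.4929 0.0056 0.1343]
 [0.5069 0.0211 0.1378]
 [0.5248 0.0281 0.1395]]
9.75 [0.51051289 0.00815001 0.15355493] [-1.74911379  0.67233342  8.12323235]
```

View pics/c5.png

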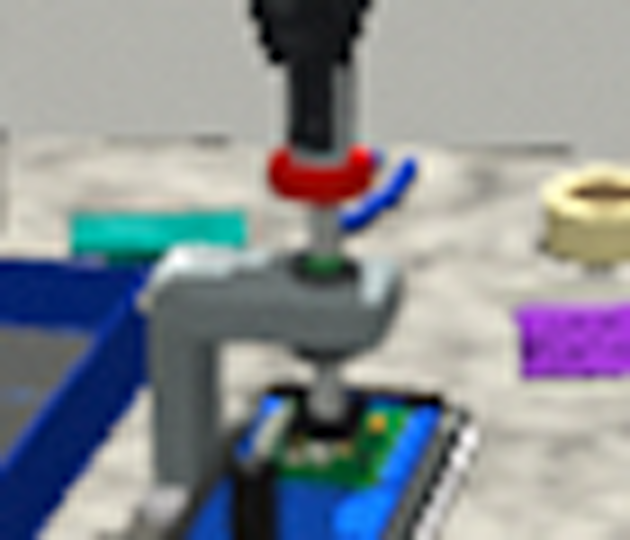

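The cap is about 13.5 mm down. The green band at (325,265) is half in the collar, and the force is 8.1 N. I'll add 0.6 mm and hold over two seconds.

Call:
{"method": "move_arm", "body": {
  "increments": [
    {"tx":0.0,"ty":0.0,"tz":0.001,"yaw":0.0,"jaw":1.0},
    {"tx":0.0,"ty":0.0,"tz":0.001,"yaw":0.0,"jaw":1.0},
    {"tx":0.0,"ty":0.0,"tz":0.001,"yaw":0.0,"jaw":1.0},
    {"tx":0.0,"ty":0.0,"tz":0.001,"yaw":0.0,"jaw":1.0},
    {"tx":0.0,"ty":0.0,"tz":0.001,"yaw":0.0,"jaw":1.0},
    {"tx":0.0,"ty":0.0,"tz":0.001,"yaw":0.0,"jaw":1.0},
    {"tx":0.0,"ty":0.0,"tz":0.001,"yaw":0.0,"jaw":1.0},
    {"tx":0.0,"ty":0.0,"tz":0.001,"yaw":0.0,"jaw":1.0},
    {"tx":0.0,"ty":0.0,"tz":0.001,"yaw":0.0,"jaw":1.0},
    {"tx":0.0,"ty":0.0,"tz":0.001,"yaw":0.0,"jaw":1.0},
    {"tx":0.0,"ty":0.0,"tz":0.001,"yaw":0.0,"jaw":1.0},
    {"tx":0.0,"ty":0.0,"tz":0.001,"yaw":0.0,"jaw":1.0}
  ]
}}

```text
time: 10.75
position: [0.5105, 0.0082, 0.153]
tcp_rot: [[-0.985, -0.171, 0.001], [-0.171, 0.985, -0.0], [-0.001, -0.0, -1.0]]
wrist_force: [-1.5, 0.7, 8.9]
opening: -0.001
```

Call:
{"method": "move_arm", "body": {
  "increments": [
    {"tx":0.0,"ty":0.0,"tz":0.0,"yaw":0.0,"jaw":1.0},
    {"tx":0.0,"ty":0.0,"tz":0.0,"yaw":0.0,"jaw":1.0},
    {"tx":0.0,"ty":0.0,"tz":0.0,"yaw":0.0,"jaw":1.0},
    {"tx":0.0,"ty":0.0,"tz":0.0,"yaw":0.0,"jaw":1.0},
    {"tx":0.0,"ty":0.0,"tz":0.0,"yaw":0.0,"jaw":1.0},
    {"tx":0.0,"ty":0.0,"tz":0.0,"yaw":0.0,"jaw":1.0},
    {"tx":0.0,"ty":0.0,"tz":0.0,"yaw":0.0,"jaw":1.0},
    {"tx":0.0,"ty":0.0,"tz":0.0,"yaw":0.0,"jaw":1.0},
    {"tx":0.0,"ty":0.0,"tz":0.0,"yaw":0.0,"jaw":1.0},
    {"tx":0.0,"ty":0.0,"tz":0.0,"yaw":0.0,"jaw":1.0},
    {"tx":0.0,"ty":0.0,"tz":0.0,"yaw":0.0,"jaw":1.0},
    {"tx":0.0,"ty":0.0,"tz":0.0,"yaw":0.0,"jaw":1.0}
  ]
}}

```text
time: 11.75
position: [0.5105, 0.0082, 0.153]
tcp_rot: [[-0.985, -0.171, 0.001], [-0.171, 0.985, 0.0], [-0.001, -0.0, -1.0]]
wrist_force: [-1.8, 1.0, 9.2]
opening: 0.001
```

Call:
{"method": "move_arm", "body": {
  "increments": [
    {"tx":0.0,"ty":0.0,"tz":0.0,"yaw":0.0,"jaw":1.0},
    {"tx":0.0,"ty":0.0,"tz":0.0,"yaw":0.0,"jaw":1.0},
    {"tx":0.0,"ty":0.0,"tz":0.0,"yaw":0.0,"jaw":1.0},
    {"tx":0.0,"ty":0.0,"tz":0.0,"yaw":0.0,"jaw":1.0},
    {"tx":0.0,"ty":0.0,"tz":0.0,"yaw":0.0,"jaw":1.0},
    {"tx":0.0,"ty":0.0,"tz":0.0,"yaw":0.0,"jaw":1.0},
    {"tx":0.0,"ty":0.0,"tz":0.0,"yaw":0.0,"jaw":1.0},
    {"tx":0.0,"ty":0.0,"tz":0.0,"yaw":0.0,"jaw":1.0},
    {"tx":0.0,"ty":0.0,"tz":0.0,"yaw":0.0,"jaw":1.0},
    {"tx":0.0,"ty":0.0,"tz":0.0,"yaw":0.0,"jaw":1.0},
    {"tx":0.0,"ty":0.0,"tz":0.0,"yaw":0.0,"jaw":1.0},
    {"tx":0.0,"ty":0.0,"tz":0.0,"yaw":0.0,"jaw":1.0}
  ]
}}

```text
time: 12.75
position: [0.5105, 0.0082, 0.153]
tcp_rot: [[-0.985, -0.171, 0.001], [-0.171, 0.985, 0.0], [-0.001, -0.0, -1.0]]
wrist_force: [-1.0, -0.1, 8.2]
opening: 0.002
```

```bash
python3 - <<'E'
from h import *
o=ctrl.get_obs();print(o["time"],o["position"],o["wrist_force"])
if .150<o["position"][2]<.1555 and 6<o["wrist_force"][2]<11: print(ctrl.finish_job())
E
```

```text
12.75 [0.51047596 0.00817642 0.15298888] [-1.01763843 -0.09637827  8.15453453]
the job is handed in; nothing more can be done
None
```

I slid the sled by its knob about 75 mm until it stopped against the end stop. I then pressed the red cap down with the shut fingers, held it about 3 s, and handed the job in at 12.75 s while still holding. The hand-in reports no verdict.

- **Sled home:** the push force rose to 15 N with no further motion. After release, the side camera put the knob about 110 mm from the press axis, within 2–3 mm. The board showed in its nest under the probe head.
- **Cap depth:** the fingertip height works out to 14.0 mm down. The force was steady at 8.2–9.2 N, against about 9 N expected at 14 mm. In a picture taken at 13.5 mm, just before the last 0.6 mm, the green band was about half inside the collar.
- **Camera disagreement:** the two cameras differed by about 4–5 mm on absolute positions, so I averaged them. The end-stop contact then put the press axis within about 2 mm of that average.
- **Bystanders:** I kept clear of them and saw nothing move, but I did not measure them again at the end.

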